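Lay out the slab-glass panel in its casting form

TASK

Finish laying out this slab-glass panel for casting. In the back row of the wooden form lay the hexagon midway between the round slab and the triangle, which are already stuck down; and make a front row, on the robot's side, halfway between the round slab's edge and the front wall: the keystone straight in front of the round slab, the square straight in front of the triangle, and the bar between them in front of the hexagon, all three square with the form, long sides along the front wall. Lay the glass flat on the paper without dropping it, and leave the foil reel, scouring block and beaker where they are.

Things in the scene. Friction and masses are not known exactly. Their poses are not given: they have to be found in the camera images.
- form: casting form, fixed: a white board 16 mm thick and 276 x 376 mm, with pink squared paper, inside four pale wooden battens 18 mm wide that stand 27 mm above the board (tops 43 mm above the table); 240 x 340 mm clear inside. Origin at its middle at table height, so its inner floor is at z = 16 mm. Its y axis runs along the long side (left), its x axis away from the robot to the back; the front wall's inner face is at x = -120 mm, the back wall's at +120 mm.
- boss: round slab of the same glass, 64 mm across, 25 mm high, stuck down in the form's back row, at either its left or its right end: 50 mm behind the form's middle and about 105 mm to the side. Origin at the middle of its underside, axes parallel to the form's.
- triangle: equilateral triangular slab, 73 mm sides, 25 mm high, one point to the front, stuck down at the other end of the back row, the same distances from the form's middle. Origin at the middle of its underside (the centroid), axes parallel to the form's.
- hexagon_center (a point): loose slab of amber-brown glass 25 mm thick, lying flat on the table at the start; regular hexagon, 64 mm across the flats. One pair of flats faces along +x and -x, the others at 60 degree steps. Point at its centre, half-way up; z up.
- keystone_center (a point): loose slab of amber-brown glass 25 mm thick, lying flat on the table at the start; keystone (trapezium): its two parallel sides, 80 and 44 mm long, run along y and are 46 mm apart; the long one is at x = -23 mm, the short one at x = +23 mm. Grip it across the parallel sides. Point at its centre, half-way up; z up.
- bar_center (a point): loose slab of amber-brown glass 25 mm thick, lying flat on the table at the start; plain bar 88 mm long along y and 32 mm wide along x. Point at its centre, half-way up; z up.
- square_center (a point): loose slab of amber-brown glass 25 mm thick, lying flat on the table at the start; square, 48 x 48 mm, sides along x and y. Point at its centre, half-way up; z up.
- tape_center (a point): bystander, loose: reel of copper foil, a ring 68 mm across and 20 mm high. Point at its centre.
- block_center (a point): bystander, loose: pale yellow scouring block with a dark green underside, 45 x 62 x 30 mm. Point at its centre.
- beaker_center (a point): bystander, loose: clear plastic beaker 60 mm across and 62 mm high. Point at its centre, half-way up.
There are look-alikes about, which are no part of the job. Leave any red look-alike of the part that bears bar_center alone.

How it is judged:
At the end, for the whole second after the job is handed in: Hexagon within 14 mm of midway between round and triangle; keystone straight in front of round, square of triangle (13 mm), bar of the middle (14 mm), each 101 mm (15 mm either way) in front of the back row; front row within 0.2 rad of square to the form; all four flat on its floor, at rest (x of hexagon_center in the frame of form between 0.036 and 0.064 m and y of hexagon_center in the frame of form between -0.014 and 0.014 m and x of keystone_center in the frame of boss between -0.116 and -0.086 m and y of keystone_center in the frame of boss between -0.013 and 0.013 m and x of square_center in the frame of triangle between -0.116 and -0.086 m and y of square_center in the frame of triangle between -0.013 and 0.013 m and x of bar_center in the frame of form between -0.066 and -0.036 m and y of bar_center in the frame of form between -0.014 and 0.014 m and angle between the y axis of each of bar_center, keystone_center and the y axis of form, either way round below 0.2 rad and (angle between the x axis of square_center and the x axis of form, either way round below 0.2 rad or angle between the x axis of square_center and the y axis of form, either way round below 0.2 rad) and z of hexagon_center in the frame of form between 0.022 and 0.036 m and angle between each of hexagon_center, keystone_center, bar_center, square_center's own z axis and vertical below 0.1 rad and linear speed of each of hexagon, keystone, bar, square below 0.02 m/s and angular speed of each of hexagon, keystone, bar, square below 0.1 rad/s and z of keystone_center in the frame of form between 0.022 and 0.036 m and z of bar_center in the frame of form between 0.022 and 0.036 m and z of square_center in the frame of form between 0.022 and 0.036 m); the robot touches nothing.
It fails at once if the foil reel, scouring block or beaker is moved by more than 30 mm (distance of any of tape_center, block_center, beaker_center from where it was at the start of the episode above 0.03 m).
It fails at once if a slab is let go in the air: its centre higher than 55 mm with the fingers off it ((height (world z) of hexagon_center above 0.055 m and contact force between hexagon and the fingers below 0.1 N) or (height (world z) of keystone_center above 0.055 m and contact force between keystone and the fingers below 0.1 N) or (height (world z) of bar_center above 0.055 m and contact force between bar and the fingers below 0.1 N) or (height (world z) of square_center above 0.055 m and contact force between square and the fingers below 0.1 N)).
It also fails if it takes over 90 s, if anything falls off the work surface, if the arm or the gripper's body presses on something with over 40 N, if the wrist force passes 120 N, or if a joint passes its speed limit or range.

ROBOT

A 6-joint arm with a two-finger parallel gripper is mounted at the origin on the work surface. World frame = base frame: x ahead of the robot, y to its left, z up, the work surface at z = 0. Lengths are in m, angles in rad, forces in N, time in s.
With the tool pointing down it reaches from about 0.3 to 0.875 m from the base axis. Payload 6.4 kg.
Tool frame: the origin (TCP) lies between the finger pads; the fingertips stand tip_extent ahead of it and the grasp point (between the pads) lies 5 mm behind it (tip_extent is the distance from the TCP to the fingertips, in m); z points along the fingers, y is the direction in which the jaws open and shut (so a half turn about z gives the same grasp; the last joint's range is limited). The gripper opens to 85 mm and grips with 20 to 120 N. Pads are 22 mm wide; open, the fingers measure 114 mm over their backs; the gripper's body (76 mm by 85 mm) begins 54 mm behind the grasp point. The pads swing forward as they close: fully open they stand 13 mm farther back than shut.
Start: joints at [-1.494, 0.181, 1.607, -0, 1.354, -0.206], TCP at [0.16, -0.552, 0.245] pointing down, gripper open.
Joint ranges: [-2.99, 2.99], [-0.89, 2.07], [0.3, 2.58], [-1.14, 4.28], [0, 2.63], [-3.12, 3.12]. Speed limits (rad/s): [2.57, 2.57, 3.01, 3.14, 3.14, 3.14].

INTERFACE

Orientations are given as a unit quaternion [w, x, y, z].
In Python, from bench import * gives the robot as it stands.
- The arm moves only by the shell command python3 -m jog 'ROWS'. ROWS is JSON, a list of rows, each a list of 3 entries, a list of its own where there are three numbers: the shift along the tool's x, y, z in mm, then the turn, a rotation vector about the tool's x, y, z in rad, then the opening, from 0 (shut) to 1 (fully open). A call has 1 to 20 rows; each row is the pose to reach, as a shift and turn from the pose measured when the call began, along the tool's axes at that moment; what a row does not reach only later rows make up. A row lasts 1/12 s, in which the tool goes at most 41.7 mm and 7.16 degrees, less where a joint would pass 70% of its speed; a pose out of reach is approached as far as the arm can. A call with a gripper value outside its range is refused whole. The fingers move at their own pace and stop on an object; the grip force is fixed at half the most. Time passes only in rows, so rows that repeat a pose let the fingers close. It gives the time, the measured TCP pose, the force and the opening at its end, in the units of the state.
- get_obs(): the state, without advancing time (a new reading comes with each control period).
- camera(name): name is "scene" or "top"; returns (picture, depth): 384x512x3 uint8, red, green, blue; 384x512 float32, m along the optical axis (not along the pixel's ray), 0 where there is no reading.
- get_calibration(name): a dict with "fx", "fy", "cx", "cy" (pixels), "k1" (the pictures are not rectified: a ray, as slopes to the right and down, at radius r is drawn at 1 + k1 r^2 times it, then the intrinsics apply), "world_from_camera" (4x4, takes a point from camera to world coordinates). Camera axes: x right, y down, z forward; pixel columns grow to the right and rows downward; lengths in m; the calibration is good to about 2 mm. A picture is of the moment at which its call begins. get_calibration takes no time and is no camera call.
- hand_in(): hands the job in, once; it reports no verdict.
The state is a dict: "time_s": time; "q": joint angles; "dq": joint speeds; "joint_efforts": joint torques, N m; "eef_pos": TCP position; "eef_rot": TCP orientation; "wrist_force": force on the tool from outside, world axes, zero at the start; "torque": the same for the moment, N m; "opening": opening from 0.0 (shut) to 1.0 (fully open).
Only numpy, scipy, OpenCV 4.12 (cv2) and the standard library are available. Lean on these libraries where they do the work, as an engineer would, in place of code of your own. Each camera call takes 0.05 s, during which the arm holds its last target.

## Working session

There is one attempt and no reset: what is moved stays moved. The work goes in short steps, Python scripts to look and compute and a shell command to move; the robot and the scene stay as the last step left them, time stands still between calls to the robot, and variables do not carry over. Pictures are saved under pics/ and viewed, and the job is handed in when it is done.

```bash
ls; mkdir -p pics
python3 - <<'E'
from bench import *
import cv2,numpy as np
o=get_obs();print(o)
for n in("scene","top"):
    p,d=camera(n);c=get_calibration(n);print(n,c)
    cv2.imwrite(f"pics/{n}0.png",p[:,:,::-1]);np.savez(f"{n}0.npz",p=p,d=d)
E
```

```text
pics
{'time_s': 0.0, 'q': array([-1.49426037e+00,  1.81520685e-01,  1.60801272e+00, -9.42928507e-06,
        1.35379233e+00, -2.06327200e-01]), 'dq': array([-1.00490416e-04, -1.62087839e-04, -5.39657027e-04,  1.14681632e-03,
        6.83988072e-05, -1.44887497e-03]), 'joint_efforts': array([ 1.11530717e-03, -4.44869971e+01, -3.51333153e+01, -1.82551657e-04,
        9.06448171e-03, -7.70507796e-06]), 'eef_pos': array([ 0.16044386, -0.55161233,  0.2443933 ]), 'eef_rot': array([-8.65010719e-04,  9.90014699e-01,  1.40961499e-01,  5.16014463e-05]), 'wrist_force': array([-0.39358004, -0.93425603, -0.40595126]), 'torque': array([-0.03852733,  0.03406565,  0.0018334 ]), 'opening': 1.000945133427358}
scene {'fx': 468.8936178713354, 'fy': 468.8936178713354, 'cx': 260.1454000775492, 'cy': 191.19856613576712, 'k1': 0.042577800214001024, 'world_from_camera': array([[-0.83845622,  0.43014192, -0.33461783,  0.92864883],
       [ 0.54477834,  0.64532046, -0.53551663,  0.73633798],
       [-0.01441241, -0.6312998 , -0.77540496,  1.10274608],
       [ 0.        ,  0.        ,  0.        ,  1.        ]])}
top {'fx': 396.61997466052117, 'fy': 396.61997466052117, 'cx': 264.6045663114052, 'cy': 190.30245843595478, 'k1': -0.019709672578152763, 'world_from_camera': array([[ 0.01342551, -0.98433061,  0.17582097,  0.22528214],
       [-0.99985573, -0.0113858 ,  0.01260479, -0.01595224],
       [-0.01040542, -0.17596483, -0.98434146,  1.42958168],
       [ 0.        ,  0.        ,  0.        ,  1.        ]])}
```

View pics/top0.png

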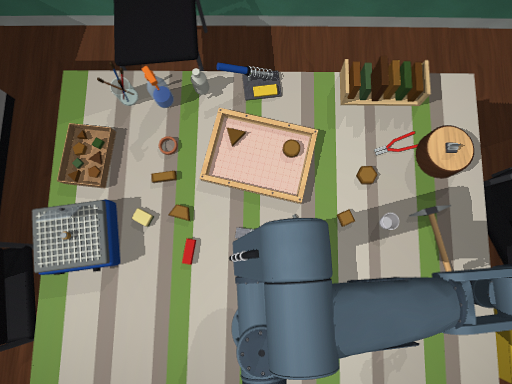

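View pics/scene0.png

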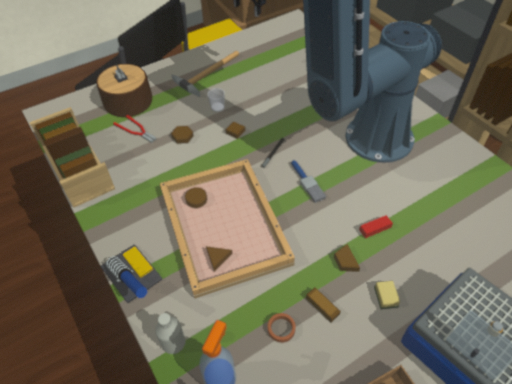

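The top view shows:
- **Form:** centred at about (260,155) and turned about 10°. The boss is at (291,148), the right end. The triangle is at (236,136), the left end.
- **Candidates for the loose slabs:** hexagon (367,175), square (346,218), keystone (180,212), brown bar (163,177).
- **Look-alikes:** the red bar at (189,250) and the chips in the box at (88,155).
- **Bystanders:** reel (168,145), block (142,217), beaker (389,222).

Next I'll check an enlarged crop and measure.

```bash
cat > h.py <<'E'
import numpy as np,cv2
from bench import *
def rays(n,uv):
    c=get_calibration(n);uv=np.asarray(uv,float).reshape(-1,2)
    d=np.c_[(uv[:,0]-c['cx'])/c['fx'],(uv[:,1]-c['cy'])/c['fy']];s=d.copy()
    for _ in range(20):s=d/(1+c['k1']*(s**2).sum(1,keepdims=True))
    T=c['world_from_camera'];return T[:3,3],np.c_[s,np.ones(len(s))]@T[:3,:3].T
def cast(n,uv,z):
    o,r=rays(n,uv);return o+r*((z-o[2])/r[:,2])[:,None]
def proj(n,P):
    c=get_calibration(n);T=np.linalg.inv(c['world_from_camera']);P=np.asarray(P,float).reshape(-1,3)@T[:3,:3].T+T[:3,3]
    s=P[:,:2]/P[:,2:];s=s*(1+c['k1']*(s**2).sum(1,keepdims=True));return np.c_[s[:,0]*c['fx']+c['cx'],s[:,1]*c['fy']+c['cy']]
E
python3 - <<'E'
from h import *
p=np.load('top0.npz')['p'];q=np.load('scene0.npz')['p']
a=cv2.resize(p[100:270,120:410,::-1],None,fx=2.7,fy=2.7,interpolation=cv2.INTER_CUBIC);cv2.imwrite('pics/ctop.png',a)
hsv=cv2.cvtColor(p,cv2.COLOR_RGB2HSV)
for n,u,v in [('hex',367,175),('sq',346,218),('key',180,212),('bar',163,177),('boss',291,148),('tri',236,136),('box',80,135),('rail',330,208-80),('mat',300,220),('wood',205,160),('paper',260,160)]:print(n,hsv[v,u],p[v,u])
E
```

```text
hex [ 18 168 143] [143 106  49]
sq [ 18 165 144] [144 106  51]
key [ 18 164 145] [145 108  52]
bar [ 18 168 144] [144 106  49]
boss [ 18 169 143] [143 105  48]
tri [ 18 179 111] [111  79  33]
box [ 15 185  95] [95 60 26]
rail [ 43 129 136] [106 136  67]
mat [104  69  89] [65 78 89]
wood [ 18 114 231] [231 189 128]
paper [  9  54 230] [230 196 181]
```

View pics/ctop.png

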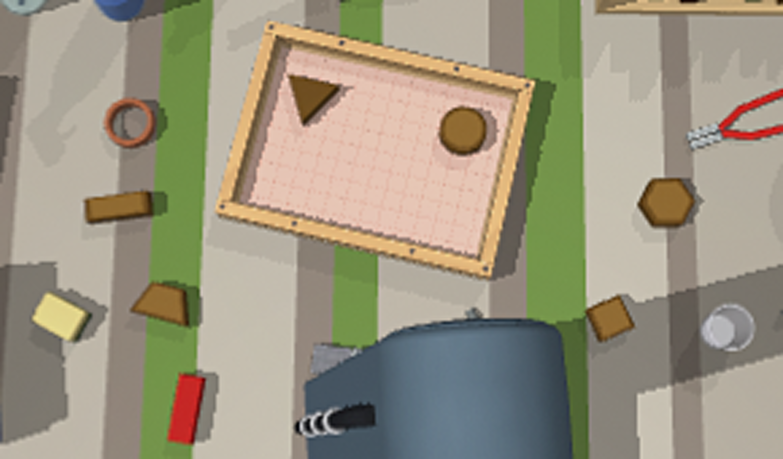

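```bash
cat > meas.py <<'E'
from h import *
def find(n,p,seed,z,vmin,vmax=255,h=(12,24),s=(125,255),rad=45):
    k=4;u,v=[int(x) for x in seed];x0=max(u-rad,0);y0=max(v-rad,0)
    a=cv2.resize(p[y0:v+rad,x0:u+rad],None,fx=k,fy=k,interpolation=cv2.INTER_LINEAR)
    hv=cv2.cvtColor(a,cv2.COLOR_RGB2HSV)
    m=cv2.inRange(hv,(h[0],s[0],vmin),(h[1],s[1],vmax))
    cs,_=cv2.findContours(m,cv2.RETR_EXTERNAL,cv2.CHAIN_APPROX_NONE)
    q=((u-x0)*k,(v-y0)*k)
    c=max(cs,key=lambda c:cv2.pointPolygonTest(c,q,True)+(1000 if cv2.contourArea(c)>400 else 0))
    uv=(c[:,0,:]+.5)/k-.5+[x0,y0]
    W=cast(n,uv,z)[:,:2].astype(np.float32)
    M=cv2.moments(W.reshape(-1,1,2)*1000)
    cen=np.array([M['m10'],M['m01']])/M['m00']
    r=cv2.minAreaRect(W*1000)
    ap=cv2.approxPolyDP(W.reshape(-1,1,2)*1000,6,True)[:,0]
    return cen,M['m00'],r,ap
if __name__=='__main__':
    np.set_printoptions(precision=1,suppress=True)
    T={'hex':((367,175),(181,133),.025,3547),'sq':((346,218),(235,129),.025,2304),'key':((180,212),(345,256),.025,2852),'bar':((163,177),(321,301),.025,2816),'boss':((291,148),(196,197),.041,3217),'tri':((236,136),(217,256),.041,2307)}
    for n in('top','scene'):
        p=np.load(n+'0.npz')['p'];g=np.load(n+'0.npz')['d']
        for k,(a,b,z,A) in T.items():
            sd=a if n=='top' else b
            try:
                hv=cv2.cvtColor(p,cv2.COLOR_RGB2HSV)[sd[1],sd[0]]
                c,ar,r,ap=find(n,p,sd,z,max(int(hv[2])-14,20),s=(90,255),h=(8,26))
                o,ry=rays(n,[sd]);zz=(o+ry*g[sd[1],sd[0]])[0,2]*1000
                print(n,k,'v',hv[2],'z%.0f'%zz,'cen',c,'A%.0f/%d'%(ar,A),'rect',np.array(r[1]),'%.1f'%r[2],ap.tolist())
            except Exception as e:print(n,k,e)
    p=np.load('top0.npz')['p']
    hv=cv2.cvtColor(p,cv2.COLOR_RGB2HSV)[95:210,195:325]
    m=cv2.inRange(hv,(13,85,150),(24,150,255));cs,_=cv2.findContours(m,cv2.RETR_EXTERNAL,cv2.CHAIN_APPROX_NONE)
    c=max(cs,key=cv2.contourArea);W=cast('top',c[:,0]+[195,95],.043)[:,:2]*1000
    print('form',cv2.minAreaRect(W.astype(np.float32)),cv2.boxPoints(cv2.minAreaRect(W.astype(np.float32))))
E
python3 meas.py
```

```text
top hex v 143 z24 cen [ 540.4 -368.1] A2120/3547 rect [50.  54.6] 0.7 [[566.0750732421875, -379.9331970214844], [564.8494873046875, -354.49188232421875], [547.0426025390625, -342.1789245605469], [516.669189453125, -353.0170593261719], [518.88720703125, -385.5572204589844], [543.94921875, -395.4723815917969]]
top sq v 144 z23 cen [ 382.4 -287.8] A1337/2304 rect [42.5 38.8] 23.5 [[405.23126220703125, -298.0808410644531], [404.1166687011719, -279.38079833984375], [390.5312194824219, -264.8908386230469], [359.5372009277344, -276.67852783203125], [373.249267578125, -310.6246643066406]]
top key v 145 z28 cen [395.2 304.7] A1699/2852 rect [60.2 36.7] 75.3 [[390.32275390625, 336.859130859375], [372.2315368652344, 279.45269775390625], [408.1064758300781, 282.9651794433594], [417.6358947753906, 315.830810546875]]
top bar v 144 z25 cen [527.1 374.4] A1699/2816 rect [27.5 75.4] 8.5 [[535.7651977539062, 339.4065246582031], [541.9674072265625, 369.9669494628906], [533.0933837890625, 415.24884033203125], [510.0252685546875, 400.0543518066406], [519.9705200195312, 338.53814697265625]]
top boss v 143
[... 1980 characters left out ...]
9375], [649.6417846679688, -60.142913818359375], [622.8078002929688, -58.639366149902344], [646.9307250976562, -48.612510681152344], [666.0457153320312, -65.65956115722656], [651.5950927734375, -47.42164993286133], [622.8914794921875, -51.02831268310547], [609.0796508789062, -71.65388488769531], [607.4940795898438, -103.42496490478516]]
scene tri v 109 z39 cen [682.  123.6] A2686/2307 rect [75.1 60.9] 77.1 [[692.669189453125, 83.01480865478516], [709.4999389648438, 156.1578826904297], [644.5682983398438, 129.92051696777344]]
form ((607.4248046875, 24.6148681640625), (375.2220764160156, 276.7027893066406), 77.23189544677734) [[ 431.  -127.8]
 [ 700.9 -188.9]
 [ 783.8  177. ]
 [ 514.   238.2]]
```

Run:
```python
from h import *
p=np.load('top0.npz')['p']
t=[]
for u,v in [(367,175),(346,218),(180,212),(163,177)]:
    t.append(cv2.resize(p[v-20:v+20,u-20:u+20,::-1],(390,290),interpolation=cv2.INTER_NEAREST))
cv2.imwrite('pics/four.png',np.vstack([np.hstack(t[:2]),np.hstack(t[2:])]))
hv=cv2.cvtColor(p,cv2.COLOR_RGB2HSV)
print(hv[175,350:385].tolist());print(hv[158:192,367].tolist())
```

```text
[[21, 27, 197], [22, 28, 197], [23, 27, 196], [23, 27, 197], [23, 27, 198], [23, 25, 204], [18, 123, 89], [17, 199, 77], [17, 185, 105], [17, 174, 113], [18, 164, 145], [18, 166, 144], [18, 165, 144], [18, 166, 144], [18, 166, 143], [18, 168, 143], [18, 166, 144], [18, 168, 143], [18, 168, 143], [18, 166, 144], [18, 168, 143], [18, 168, 143], [18, 166, 144], [18, 165, 145], [18, 168, 143], [17, 180, 115], [16, 170, 87], [18, 49, 105], [23, 25, 121], [21, 30, 137], [20, 30, 186], [21, 29, 183], [20, 31, 181], [21, 29, 182], [20, 31, 182]]
[[14, 40, 145], [15, 39, 144], [14, 38, 146], [14, 39, 145], [14, 40, 145], [15, 39, 145], [14, 38, 147], [14, 36, 141], [17, 168, 94], [18, 176, 122], [18, 168, 146], [18, 168, 143], [18, 166, 144], [18, 168, 143], [18, 168, 143], [18, 166, 143], [18, 168, 143], [18, 168, 143], [18, 165, 144], [18, 168, 144], [18, 169, 143], [18, 165, 145], [18, 167, 142], [18, 174, 123], [18, 185, 98], [16, 152, 74], [16, 67, 103], [17, 38, 136], [15, 38, 133], [14, 40, 134], [14, 40, 133], [13, 40, 134], [14, 39, 144], [14, 41, 143]]
```

View pics/four.png

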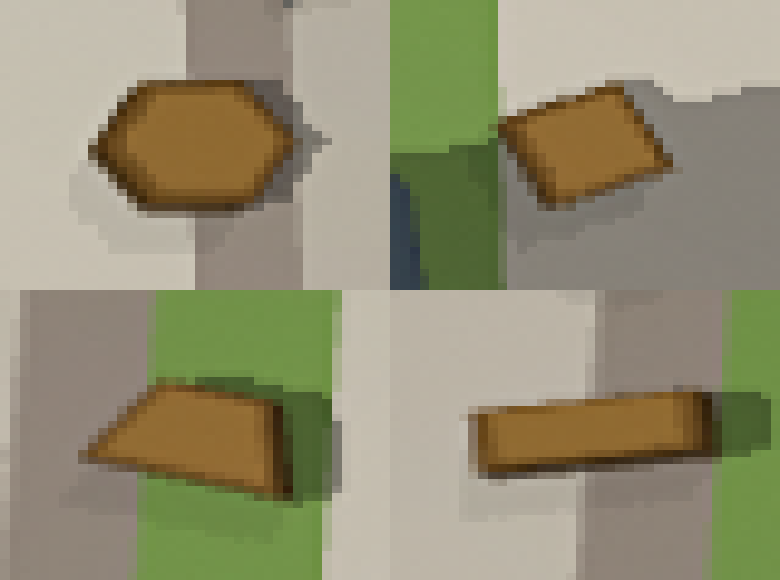

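The crops show the brown hexagon, the square, the keystone with its long side at the front left, and the bar. They all match the listed shapes, and the red bar isn't among them. I'll re-measure with a looser brightness threshold, because the top faces have darker edges.

Run:
```python
from meas import *
import bench
print([ (x,getattr(bench,x)) for x in dir(bench) if 'tip' in x.lower() or x.isupper()])
np.set_printoptions(precision=1,suppress=True)
p=np.load('top0.npz')['p']
for k,sd,z,A in [('hex',(367,175),.025,3547),('sq',(346,218),.025,2304),('key',(180,212),.025,2852),('bar',(163,177),.025,2816),('boss',(291,148),.041,3217),('tri',(236,136),.041,2307)]:
    for vm in (90,105):
        c,ar,r,ap=find('top',p,sd,z,vm if k!='tri' else vm-30,s=(130,255))
        print(k,vm,c,'%.0f/%d'%(ar,A),np.array(r[0]),np.array(r[1]),'%.1f'%r[2],np.round(ap).tolist())
```

```text
[('tip_extent', 0.014)]
hex 90 [ 539.9 -367.1] 3189/3547 [ 540.  -366.9] [61.1 69.6] 0.7 [[568.0, -346.0], [543.0, -332.0], [509.0, -351.0], [510.0, -384.0], [541.0, -402.0], [568.0, -386.0]]
hex 105 [ 540.2 -367.4] 2741/3547 [ 540.4 -367.8] [64.2 57.5] 88.5 [[568.0, -346.0], [536.0, -336.0], [514.0, -349.0], [513.0, -385.0], [541.0, -400.0], [563.0, -387.0]]
sq 90 [ 381.9 -287. ] 1998/2304 [ 381.6 -286.3] [46.2 48.8] 25.4 [[410.0, -300.0], [390.0, -255.0], [353.0, -275.0], [372.0, -317.0]]
sq 105 [ 382.2 -287.4] 1795/2304 [ 382.5 -287.5] [44.9 45.3] 24.5 [[410.0, -300.0], [391.0, -261.0], [353.0, -277.0], [372.0, -314.0]]
key 90 [394.4 304.7] 2450/2852 [396.5 304.3] [71.8 45.1] 75.8 [[387.0, 344.0], [367.0, 275.0], [409.0, 279.0], [420.0, 320.0]]
key 105 [394.8 305.7] 2280/2852 [397.  305.3] [69.8 43.7] 76.0 [[387.0, 344.0], [368.0, 277.0], [411.0, 281.0], [420.0, 320.0]]
bar 90 [525.5 372.7] 2279/2816 [525.7 372.2] [30.4 84.3] 9.2 [[545.0, 333.0], [533.0, 413.0], [507.0, 412.0], [517.0, 333.0]]
bar 105 [525.9 373.8] 2130/2816 [525.9 373.6] [28.9 81.4] 8.7 [[545.0, 335.0], [533.0, 413.0], [507.0, 412.0], [517.0, 337.0]]
boss 90 [632.3 -92. ] 2857/3217 [632.1 -91.8] [59.3 60.8] 0.3 [[661.0, -80.0], [641.0, -63.0], [618.0, -63.0], [602.0, -84.0], [603.0, -100.0], [621.0, -121.0], [641.0, -122.0], [660.0, -106.0]]
boss 105 [633.2 -91.1] 2584/3217 [633.9 -91.5] [56.9 58.6] 64.6 [[661.0, -80.0], [641.0, -63.0], [621.0, -62.0], [604.0, -99.0], [619.0, -116.0], [646.0, -119.0], [661.0, -103.0]]
tri 90 [678.3 114. ] 2120/2307 [680.  105.6] [67.8 58.8] 16.6 [[704.0, 143.0], [640.0, 122.0], [689.0, 78.0]]
tri 105 [679.8 115.4] 1915/2307 [685.  121.1] [58.6 66.6] 46.0 [[704.0, 143.0], [641.0, 123.0], [688.0, 78.0]]
```

```bash
cat > plan.py <<'E'
import sys
from h import *
from scipy.spatial.transform import Rotation as R
def plan(x,y,z,a):
    o=get_obs();w,i,j,k=o['eef_rot'];r=R.from_quat([i,j,k,w]);t=R.from_euler('z',a,degrees=True)*R.from_euler('x',180,degrees=True)
    s=r.inv().apply(np.array([x,y,z])-o['eef_pos']*1000);v=(r.inv()*t).as_rotvec()
    m=r.as_matrix();print('t %.2f pos'%o['time_s'],np.round(o['eef_pos']*1000,1),'yaw %.1f'%np.degrees(np.arctan2(m[1,0],m[0,0])),'op %.3f F'%o['opening'],np.round(o['wrist_force'],1),'q',np.round(o['q'],2))
    print('shift',np.round(s,1),'turn',np.round(v,4),'rows>=',max(np.linalg.norm(s)/41.7,np.degrees(np.linalg.norm(v))/7.16))
if __name__=='__main__':plan(*map(float,sys.argv[1:5]))
E
python3 plan.py 540 -367 120 91; python3 -c "
from h import *
for u,z in(((389,222),.031),((168,145),.02),((142,217),.03)):print(cast('top',[u],z)*1000)"
```

```text
t 0.10 pos [ 160.4 -551.7  244.5] yaw 16.2 op 1.003 F [ 0.7 -0.   0.1] q [-1.49  0.18  1.61  0.    1.35 -0.21]
shift [416.  -71.2 124.7] turn [-1.1000e-03 -1.3000e-03 -1.3054e+00] rows>= 10.553067914983993
[[ 366.59200996 -438.37636044   31.        ]]
[[643.22606411 361.90568184  20.        ]]
[[373.66121334 437.2324124   30.        ]]
```

```bash
python3 -m jog '[[[416,-71,125],[0,0,-1.305],0.9],[[416,-71,125],[0,0,-1.305],0.9],[[416,-71,125],[0,0,-1.305],0.9],[[416,-71,125],[0,0,-1.305],0.9],[[416,-71,125],[0,0,-1.305],0.9],[[416,-71,125],[0,0,-1.305],0.9],[[416,-71,125],[0,0,-1.305],0.9],[[416,-71,125],[0,0,-1.305],0.9],[[416,-71,125],[0,0,-1.305],0.9],[[416,-71,125],[0,0,-1.305],0.9],[[416,-71,125],[0,0,-1.305],0.9],[[416,-71,125],[0,0,-1.305],0.9],[[416,-71,125],[0,0,-1.305],0.9],[[416,-71,125],[0,0,-1.305],0.9],[[416,-71,125],[0,0,-1.305],0.9],[[416,-71,125],[0,0,-1.305],0.9]]'; python3 plan.py 540 -367 20 91
python3 - <<'E'
from h import *
import bench;print(bench.tip_extent)
p,d=camera('scene');cv2.imwrite('pics/s1.png',cv2.resize(p[40:180,100:290,::-1],None,fx=4,fy=4))
np.savez('s1.npz',p=p,d=d)
E
```

```text
time_s: 1.43
eef_pos: [0.5392, -0.3684, 0.1203]
eef_rot: [-0.0, 0.702, 0.712, 0.0]
wrist_force: [-0.3, -0.2, -0.2]
opening: 0.901
t 1.43 pos [ 539.2 -368.4  120.3] yaw 90.8 op 0.901 F [-0.3 -0.2 -0.2] q [-0.78  0.48  1.49  0.    1.17 -0.8 ]
shift [  1.3   0.8 100.3] turn [ 0.0003 -0.0009 -0.0028] rows>= 2.4062894768138516
0.014
```

View pics/s1.png

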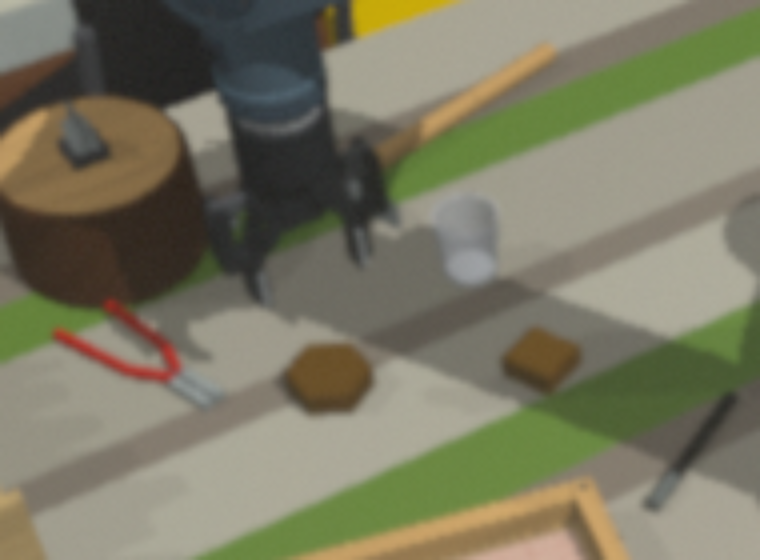

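Run:
```python
from h import *
o,r=rays('scene',[(165.5,114.5),(191.5,106)])
for y in (-.358,-.368,-.378):
  for q in r: print(y,(o+q*((y-o[1])/q[1]))*1000)
```

```text
-0.358 [ 584.46415284 -358.          126.36671191]
-0.358 [ 494.9503442  -358.          117.85700698]
-0.368 [ 581.31901228 -368.          117.44461118]
-0.368 [ 490.9872314  -368.          108.85714503]
-0.378 [ 578.17387171 -378.          108.52251045]
-0.378 [ 487.02411859 -378.           99.85728309]
```

Near opening 0.9 the tips measure about 4 mm ahead of the TCP. So 14 mm holds when shut, and I can go down to a TCP height of about 13 mm for the hexagon.

```bash
python3 -m jog '[[[1,1,40],[0,0,0],0.9],[[1,1,70],[0,0,0],0.9],[[1,1,90],[0,0,0],0.9],[[1,1,100],[0,0,0],0.9],[[1,1,107],[0,0,0],0.9],[[1,1,107],[0,0,0],0.7],[[1,1,107],[0,0,0],0.5],[[1,1,107],[0,0,0],0.5],[[1,1,107],[0,0,0],0.5],[[1,1,107],[0,0,0],0.5],[[1,1,107],[0,0,0],0.5],[[1,1,107],[0,0,0],0.5]]'; python3 plan.py 540 -367 90 91
```

```text
time_s: 2.48
eef_pos: [0.5404, -0.3673, 0.0137]
eef_rot: [0.0, 0.702, 0.712, 0.0]
wrist_force: [0.2, 0.9, -0.0]
opening: 0.737
t 2.48 pos [ 540.4 -367.3   13.7] yaw 90.9 op 0.737 F [ 0.2  0.9 -0. ] q [-0.78  0.62  1.52  0.    1.   -0.79]
shift [  0.4  -0.4 -76.3] turn [ 0.0007 -0.0006 -0.0025] rows>= 1.8295152562883668
```

```bash
python3 -m jog '[[[0,0,-15],[0,0,0],0.4],[[0,0,-40],[0,0,0],0.4],[[0,0,-70],[0,0,0],0.4],[[0,0,-100],[0,0,0],0.4],[[0,0,-110],[0,0,0],0.4],[[0,0,-110],[0,0,0],0.4]]'; python3 plan.py 656.2 13.5 124 77.2
```

```text
time_s: 2.98
eef_pos: [0.5424, -0.3693, 0.1286]
eef_rot: [0.004, 0.702, 0.712, 0.0]
wrist_force: [-0.7, -0.6, -2.8]
opening: 0.733
t 2.98 pos [ 542.4 -369.3  128.6] yaw 90.9 op 0.733 F [-0.7 -0.6 -2.8] q [-0.78  0.47  1.49  0.    1.18 -0.79]
shift [381.  119.5   3.3] turn [0.007  0.0044 0.2384] rows>= 9.576680763811783
```

```bash
python3 -m jog '[[[20,6,0],[0,0,0.03],0.4],[[55,17,3],[0,0,0.06],0.4],[[92,29,3],[0,0,0.1],0.4],[[130,41,3],[0,0,0.14],0.4],[[168,53,3],[0,0,0.18],0.4],[[206,65,3],[0,0,0.22],0.4],[[244,77,3],[0,0,0.238],0.4],[[282,88,3],[0,0,0.238],0.4],[[320,100,3],[0.007,0.004,0.238],0.4],[[350,110,3],[0.007,0.004,0.238],0.4],[[370,116,3],[0.007,0.004,0.238],0.4],[[381,119.5,3],[0.007,0.004,0.238],0.4],[[381,119.5,3],[0.007,0.004,0.238],0.4],[[381,119.5,3],[0.007,0.004,0.238],0.4]]'; python3 plan.py 656.2 13.5 30.5 77.2
python3 - <<'E'
from h import *
for n in('top','scene'):
    p,d=camera(n);cv2.imwrite(f'pics/{n}2.png',p[:,:,::-1])
E
```

```text
time_s: 4.15
eef_pos: [0.6553, 0.0134, 0.1229]
eef_rot: [-0.0, 0.781, 0.624, -0.001]
wrist_force: [0.3, 0.2, -2.8]
opening: 0.73
t 4.15 pos [655.3  13.4 122.9] yaw 77.3 op 0.730 F [ 0.3  0.2 -2.8] q [-0.16  0.48  1.48 -0.    1.18  0.06]
shift [ 0.4  1.  92.4] turn [-0.0021  0.0012  0.0014] rows>= 2.2169234522213563
```

View pics/scene2.png

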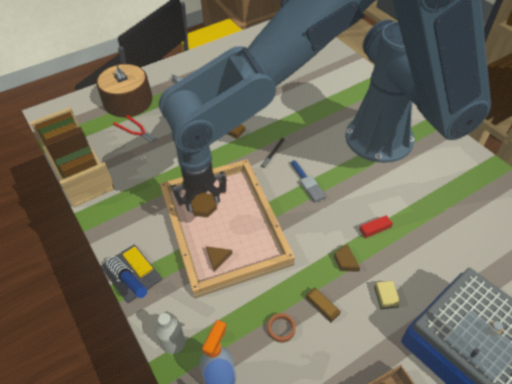

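The hexagon is held at (203,204), above the form and between the boss and the triangle. Lowering it.

```bash
python3 -m jog '[[[0,1,25],[0,0,0],0.4],[[0,1,50],[0,0,0],0.4],[[0,1,70],[0,0,0],0.4],[[0,1,82],[0,0,0],0.4],[[0,1,88],[0,0,0],0.4],[[0,1,91],[0,0,0],0.4],[[0,1,92.5],[0,0,0],0.4],[[0,1,92.5],[0,0,0],0.4]]'; python3 plan.py 656.2 13.5 29.7 77.2
```

```text
time_s: 4.92
eef_pos: [0.6572, 0.0112, 0.0321]
eef_rot: [0.001, 0.782, 0.623, -0.0]
wrist_force: [-0.5, 1.0, -2.3]
opening: 0.734
t 4.92 pos [657.2  11.2  32.1] yaw 77.1 op 0.734 F [-0.5  1.  -2.3] q [-0.16  0.6   1.51 -0.    1.03  0.06]
shift [ 2.  -1.5  2.4] turn [ 0.0005  0.001  -0.0012] rows>= 0.08240169736080791
```

```bash
python3 -m jog '[[[1,-1,1.5],[0,0,0],0.4],[[1,-1,2.4],[0,0,0],0.4],[[1,-1,2.4],[0,0,0],0.4]]'; python3 -m jog '[[[0,0,0],[0,0,0],0.82],[[0,0,0],[0,0,0],0.85],[[0,0,0],[0,0,0],0.85],[[0,0,0],[0,0,0],0.85],[[0,0,-20],[0,0,0],0.85],[[0,0,-55],[0,0,0],0.85],[[0,0,-90],[0,0,0],0.85],[[0,0,-110],[0,0,0],0.85],[[0,0,-110],[0,0,0],0.85]]'; python3 plan.py 382 -287 110 115
```

```text
time_s: 5.17
eef_pos: [0.657, 0.0125, 0.0304]
eef_rot: [0.001, 0.782, 0.623, 0.0]
wrist_force: [1.3, -0.0, -3.1]
opening: 0.738
time_s: 5.92
eef_pos: [0.6605, 0.0122, 0.1473]
eef_rot: [0.005, 0.782, 0.624, 0.004]
wrist_force: [0.5, 0.6, 1.5]
opening: 0.846
t 5.92 pos [660.5  12.2 147.3] yaw 77.2 op 0.846 F [0.5 0.6 1.5] q [-0.16  0.45  1.47 -0.    1.21  0.06]
shift [-353.6 -205.5   34.8] turn [ 0.012   0.0043 -0.6606] rows>= 9.843236007232694
```

```bash
python3 -m jog '[[[-354,-205,35],[0.012,0.004,-0.66],0.85],[[-354,-205,35],[0.012,0.004,-0.66],0.85],[[-354,-205,35],[0.012,0.004,-0.66],0.85],[[-354,-205,35],[0.012,0.004,-0.66],0.85],[[-354,-205,35],[0.012,0.004,-0.66],0.85],[[-354,-205,35],[0.012,0.004,-0.66],0.85],[[-354,-205,35],[0.012,0.004,-0.66],0.85],[[-354,-205,35],[0.012,0.004,-0.66],0.85],[[-354,-205,35],[0.012,0.004,-0.66],0.85],[[-354,-205,35],[0.012,0.004,-0.66],0.85],[[-354,-205,35],[0.012,0.004,-0.66],0.85],[[-354,-205,35],[0.012,0.004,-0.66],0.85],[[-354,-205,35],[0.012,0.004,-0.66],0.85]]'; python3 plan.py 382 -287 15 115
python3 - <<'E'
from meas import *
for n in('top','scene'):
    p,d=camera(n);cv2.imwrite(f'pics/{n}3.png',p[:,:,::-1]);np.savez(n+'3.npz',p=p,d=d)
    if n=='top':
        u=proj(n,[.656,.0135,.041])[0];print(u)
        c,a,r,ap=find(n,p,u,.041,90,s=(130,255),rad=30);print('hex',c,a,r)
E
```

```text
time_s: 7.0
eef_pos: [0.3823, -0.2872, 0.1095]
eef_rot: [-0.0, 0.538, 0.843, 0.0]
wrist_force: [-0.4, -0.5, 0.2]
opening: 0.848
t 7.00 pos [ 382.3 -287.2  109.5] yaw 114.9 op 0.848 F [-0.4 -0.5  0.2] q [-0.89  0.14  1.96  0.    1.04 -1.33]
shift [ 0.3 -0.2 94.5] turn [ 0.0001 -0.0004 -0.0018] rows>= 2.265831118629448
[262.07198266 140.85143384]
hex [655.52201531  12.39433272] 3154.5387807289844 ((655.6661987304688, 12.116832733154297), (67.71273803710938, 62.031673431396484), 18.7982234954834)
```

View pics/top3.png

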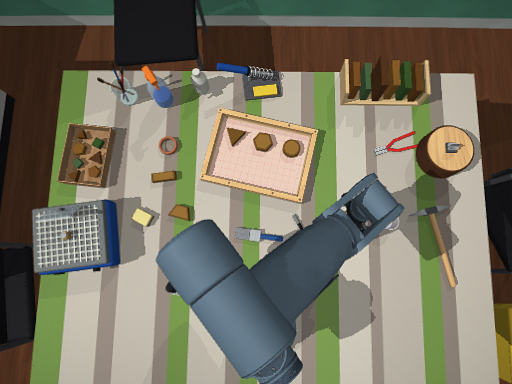

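The hexagon sits at (262,141), 1–2 mm from its target. Now the square.

```bash
python3 -m jog '[[[0,0,35],[0,0,0],0.85],[[0,0,65],[0,0,0],0.85],[[0,0,83],[0,0,0],0.85],[[0,0,91],[0,0,0],0.8],[[0,0,94],[0,0,0],0.75],[[0,0,94],[0,0,0],0.5],[[0,0,94],[0,0,0],0.3],[[0,0,94],[0,0,0],0.3],[[0,0,94],[0,0,0],0.3],[[0,0,94],[0,0,0],0.3],[[0,0,94],[0,0,0],0.3],[[0,0,94],[0,0,0],0.3]]'; python3 plan.py 0 0 0 115;python3 -m jog '[[[0,0,-15],[0,0,0],0.2],[[0,0,-40],[0,0,0],0.2],[[0,0,-70],[0,0,0],0.2],[[0,0,-100],[0,0,0],0.2],[[0,0,-110],[0,0,0],0.2],[[0,0,-110],[0,0,0],0.2]]'; python3 plan.py 581 138.3 124 77.2
```

```text
time_s: 8.1
eef_pos: [0.3836, -0.2869, 0.0165]
eef_rot: [0.001, 0.537, 0.844, -0.0]
wrist_force: [0.4, 1.7, 5.8]
opening: 0.55
t 8.10 pos [ 383.6 -286.9   16.5] yaw 115.1 op 0.550 F [0.4 1.7 5.8] q [-0.89  0.32  1.98  0.    0.84 -1.33]
shift [ 422.4 -226.    15.8] turn [0.0005 0.0012 0.001 ] rows>= 11.494509873723894
time_s: 8.6
eef_pos: [0.3849, -0.2886, 0.1293]
eef_rot: [0.004, 0.537, 0.844, -0.001]
wrist_force: [0.2, 0.8, -1.0]
opening: 0.545
t 8.60 pos [ 384.9 -288.6  129.3] yaw 115.1 op 0.545 F [ 0.2  0.8 -1. ] q [-0.89  0.11  1.94  0.    1.08 -1.33]
shift [303.7 358.4   3.8] turn [0.0043 0.0064 0.6607] rows>= 11.265970119634778
```

```bash
python3 -m jog '[[[15,18,0],[0,0,0.05],0.2],[[35,41,3],[0,0,0.1],0.2],[[60,71,3],[0,0,0.18],0.2],[[85,100,3],[0,0,0.26],0.2],[[110,130,3],[0,0,0.34],0.2],[[135,160,3],[0,0,0.42],0.2],[[160,189,3],[0,0,0.5],0.2],[[185,218,3],[0,0,0.58],0.2],[[210,248,3],[0,0,0.64],0.2],[[235,278,3],[0,0,0.66],0.2],[[260,307,3],[0.004,0.006,0.66],0.2],[[280,331,3],[0.004,0.006,0.66],0.2],[[295,348,3],[0.004,0.006,0.66],0.2],[[304,358.4,3],[0.004,0.006,0.66],0.2],[[304,358.4,3],[0.004,0.006,0.66],0.2],[[304,358.4,3],[0.004,0.006,0.66],0.2]]'; python3 plan.py 581 138.3 33 77.2
python3 - <<'E'
from h import *
for n in('scene',):
    p,d=camera(n);cv2.imwrite(f'pics/{n}4.png',cv2.resize(p[150:310,130:320,::-1],None,fx=3.5,fy=3.5))
E
```

```text
time_s: 9.93
eef_pos: [0.5798, 0.1385, 0.123]
eef_rot: [-0.0, 0.781, 0.625, -0.001]
wrist_force: [0.4, -0.3, -0.7]
opening: 0.547
t 9.93 pos [579.8 138.5 123. ] yaw 77.3 op 0.547 F [ 0.4 -0.3 -0.7] q [ 0.04  0.36  1.65 -0.    1.14  0.26]
shift [ 0.2  1.5 90. ] turn [-0.0022  0.0014  0.0018] rows>= 2.1591351448069434
```

View pics/scene4.png

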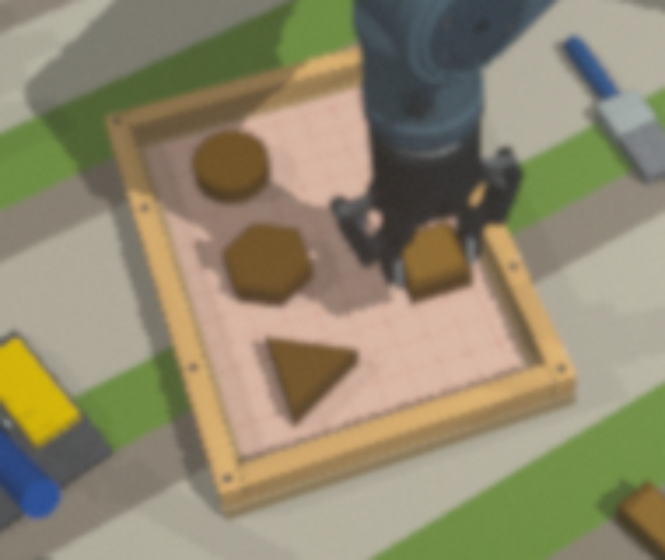

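The square is held at crop (435,262), square with the form. The hexagon lies flat at crop (268,262). Lowering.

```bash
python3 -m jog '[[[0,1,25],[0,0,0],0.2],[[0,1,50],[0,0,0],0.2],[[0,1,68],[0,0,0],0.2],[[0,1,80],[0,0,0],0.2],[[0,1,86],[0,0,0],0.2],[[0,1,89],[0,0,0],0.2],[[0,1,90],[0,0,0],0.2],[[0,1,90.5],[0,0,0],0.2],[[0,1,90.5],[0,0,0],0.2]]'; python3 plan.py 581 138.3 32.5 77.2
```

```text
time_s: 10.73
eef_pos: [0.5814, 0.1374, 0.034]
eef_rot: [0.0, 0.781, 0.624, -0.0]
wrist_force: [-0.3, 0.2, -1.0]
opening: 0.544
t 10.73 pos [581.4 137.4  34. ] yaw 77.2 op 0.544 F [-0.3  0.2 -1. ] q [ 0.03  0.5   1.67 -0.    0.97  0.26]
shift [ 0.8 -0.6  1.5] turn [0.     0.001  0.0006] rows>= 0.04267813628781412
```

```bash
python3 -m jog '[[[1,0,1],[0,0,0],0.2],[[1,0,1.6],[0,0,0],0.2],[[1,0,1.6],[0,0,0],0.2]]'; python3 -m jog '[[[0,0,0],[0,0,0],0.65],[[0,0,0],[0,0,0],0.75],[[0,0,0],[0,0,0],0.75],[[0,0,0],[0,0,0],0.75],[[0,0,-20],[0,0,0],0.75],[[0,0,-55],[0,0,0],0.75],[[0,0,-85],[0,0,0],0.75],[[0,0,-100],[0,0,0],0.75],[[0,0,-100],[0,0,0],0.75]]'; python3 plan.py 396.5 304.5 110 75.5
```

```text
time_s: 10.98
eef_pos: [0.582, 0.1386, 0.0329]
eef_rot: [0.001, 0.781, 0.624, -0.0]
wrist_force: [-1.1, -0.6, -1.3]
opening: 0.547
time_s: 11.73
eef_pos: [0.585, 0.1388, 0.1379]
eef_rot: [0.003, 0.781, 0.624, 0.003]
wrist_force: [0.9, 0.1, -0.6]
opening: 0.749
t 11.73 pos [585.  138.8 137.9] yaw 77.3 op 0.749 F [ 0.9  0.1 -0.6] q [ 0.04  0.35  1.63 -0.    1.15  0.26]
shift [ 120.  -220.7   26. ] turn [ 0.009  -0.0016  0.0307] rows>= 6.055160027175274
```

```bash
python3 -m jog '[[[120,-220,26],[0.009,-0.002,0.03],0.75],[[120,-220,26],[0.009,-0.002,0.03],0.75],[[120,-220,26],[0.009,-0.002,0.03],0.75],[[120,-220,26],[0.009,-0.002,0.03],0.75],[[120,-220,26],[0.009,-0.002,0.03],0.75],[[120,-220,26],[0.009,-0.002,0.03],0.75],[[120,-220,26],[0.009,-0.002,0.03],0.75],[[120,-220,26],[0.009,-0.002,0.03],0.75],[[120,-220,26],[0.009,-0.002,0.03],0.75]]'; python3 plan.py 396.5 304.5 16.5 75.5
python3 - <<'E'
from meas import *
p,d=camera('top');cv2.imwrite('pics/top5.png',p[:,:,::-1])
u=proj('top',[.581,.1383,.041])[0];c,a,r,ap=find('top',p,u,.041,90,s=(130,255),rad=30);print('sq',c,a,r)
p,d=camera('scene');cv2.imwrite('pics/scene5.png',cv2.resize(p[150:310,180:420,::-1],None,fx=3.3,fy=3.3))
E
```

```text
time_s: 12.48
eef_pos: [0.3972, 0.3043, 0.1097]
eef_rot: [0.0, 0.79, 0.613, -0.0]
wrist_force: [1.1, 0.2, -0.2]
opening: 0.747
t 12.48 pos [397.2 304.3 109.7] yaw 75.6 op 0.747 F [ 1.1  0.2 -0.2] q [ 0.42  0.19  1.9  -0.    1.05  0.67]
shift [ 0.1 -0.8 93.2] turn [0.0001 0.0009 0.0017] rows>= 2.2344774482817056
sq [579.7790642 137.4672622] 1988.1058989069425 ((579.5198364257812, 137.07052612304688), (45.301422119140625, 48.945308685302734), 78.12039947509766)
```

View pics/scene5.png

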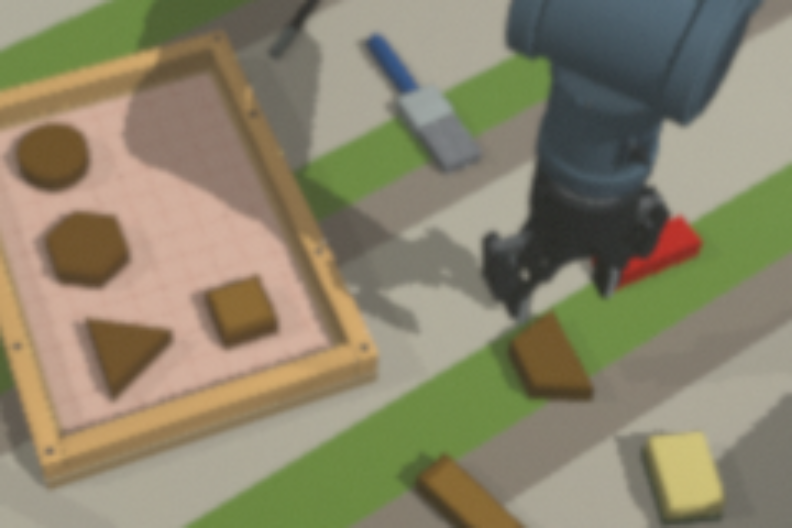

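View pics/top5.png

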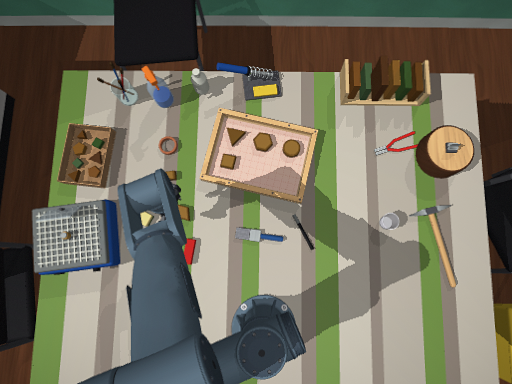

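The square is at top pixel (228,161), within 2 mm. The gripper is over the keystone and clear of the red bar. Descending.

```bash
python3 -m jog '[[[0,-1,35],[0,0,0],0.75],[[0,-1,65],[0,0,0],0.75],[[0,-1,83],[0,0,0],0.75],[[0,-1,90],[0,0,0],0.75],[[0,-1,92],[0,0,0],0.7],[[0,-1,92],[0,0,0],0.5],[[0,-1,92],[0,0,0],0.3],[[0,-1,92],[0,0,0],0.3],[[0,-1,92],[0,0,0],0.3],[[0,-1,92],[0,0,0],0.3],[[0,-1,92],[0,0,0],0.3],[[0,-1,92],[0,0,0],0.3]]'; python3 plan.py 0 0 0 75.5;python3 -m jog '[[[0,0,-15],[0,0,0],0.2],[[0,0,-40],[0,0,0],0.2],[[0,0,-70],[0,0,0],0.2],[[0,0,-100],[0,0,0],0.2],[[0,0,-110],[0,0,0],0.2],[[0,0,-110],[0,0,0],0.2]]'; python3 plan.py 534.4 -66.5 124 77.2
```

```text
time_s: 13.58
eef_pos: [0.3979, 0.3041, 0.0188]
eef_rot: [0.001, 0.791, 0.612, 0.001]
wrist_force: [-0.7, -0.9, 5.8]
opening: 0.528
t 13.58 pos [397.9 304.1  18.8] yaw 75.5 op 0.528 F [-0.7 -0.9  5.8] q [ 0.42  0.36  1.93 -0.    0.86  0.67]
shift [-394.3 -308.9   18.2] turn [ 0.0016 -0.0003 -0.0006] rows>= 12.018975403900715
time_s: 14.08
eef_pos: [0.3997, 0.3051, 0.1316]
eef_rot: [0.001, 0.791, 0.612, 0.004]
wrist_force: [1.5, 0.7, -2.6]
opening: 0.526
t 14.08 pos [399.7 305.1 131.6] yaw 75.5 op 0.526 F [ 1.5  0.7 -2.6] q [ 0.42  0.15  1.89 -0.    1.09  0.67]
shift [-326.   223.6    7.6] turn [ 0.0065 -0.0041 -0.03  ] rows>= 9.481734331526388
```

```bash
python3 -m jog '[[[-20,14,0],[0,0,-0.01],0.2],[[-50,34,4],[0,0,-0.02],0.2],[[-80,55,7],[0,0,-0.03],0.2],[[-110,75,7],[0,0,-0.03],0.2],[[-140,96,7],[0,0,-0.03],0.2],[[-170,117,7],[0,0,-0.03],0.2],[[-200,137,7],[0,0,-0.03],0.2],[[-230,158,7],[0,0,-0.03],0.2],[[-260,178,7],[0.006,-0.004,-0.03],0.2],[[-285,195,7],[0.006,-0.004,-0.03],0.2],[[-305,209,7],[0.006,-0.004,-0.03],0.2],[[-318,218,7],[0.006,-0.004,-0.03],0.2],[[-326,223.5,7],[0.006,-0.004,-0.03],0.2],[[-326,223.5,7],[0.006,-0.004,-0.03],0.2],[[-326,223.5,7],[0.006,-0.004,-0.03],0.2]]'; python3 plan.py 534.4 -66.5 35 77.2
python3 - <<'E'
from h import *
for n in('scene',):
    p,d=camera(n);cv2.imwrite(f'pics/{n}6.png',cv2.resize(p[120:310,130:320,::-1],None,fx=3,fy=3))
E
```

```text
time_s: 15.33
eef_pos: [0.5335, -0.0656, 0.1236]
eef_rot: [-0.001, 0.782, 0.624, -0.0]
wrist_force: [-0.0, 0.3, -2.1]
opening: 0.522
t 15.33 pos [533.5 -65.6 123.6] yaw 77.2 op 0.522 F [-0.   0.3 -2.1] q [-0.34  0.24  1.8   0.    1.1  -0.12]
shift [-0.7  1.2 88.6] turn [-0.0017 -0.0008 -0.0002] rows>= 2.1238533679166425
```

View pics/scene6.png

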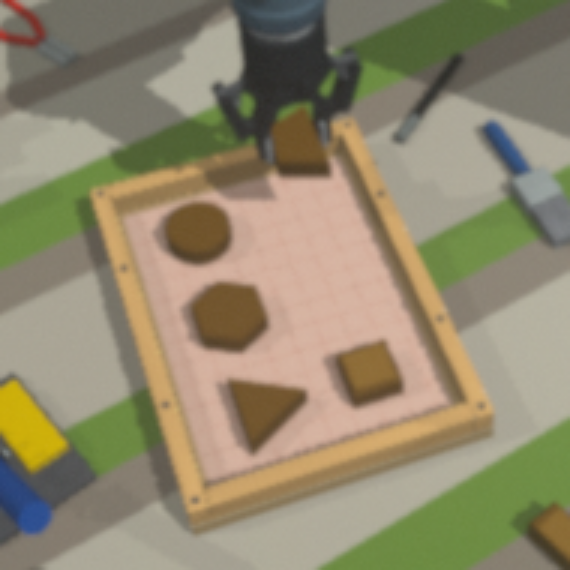

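The keystone is held at crop (298,145), with its long side towards the front wall. Lowering.

```bash
python3 -m jog '[[[-1,1,25],[0,0,0],0.2],[[-1,1,50],[0,0,0],0.2],[[-1,1,68],[0,0,0],0.2],[[-1,1,79],[0,0,0],0.2],[[-1,1,85],[0,0,0],0.2],[[-1,1,88],[0,0,0],0.2],[[-1,1,89.5],[0,0,0],0.2],[[-1,1,90],[0,0,0],0.2],[[-1,1,90],[0,0,0],0.2],[[-1,1,90],[0,0,0],0.2]]'; python3 plan.py 534.4 -66.5 34.8 77.2
```

```text
time_s: 16.22
eef_pos: [0.5351, -0.0664, 0.0348]
eef_rot: [0.0, 0.781, 0.624, 0.001]
wrist_force: [-0.2, 1.4, 1.2]
opening: 0.521
t 16.22 pos [535.1 -66.4  34.8] yaw 77.2 op 0.521 F [-0.2  1.4  1.2] q [-0.34  0.39  1.83  0.    0.92 -0.12]
shift [-0.2 -0.7  0. ] turn [ 0.0008 -0.0007  0.0007] rows>= 0.0166642287140622
```

```bash
python3 -m jog '[[[0,0,0],[0,0,0],0.65],[[0,0,0],[0,0,0],0.7],[[0,0,0],[0,0,0],0.7],[[0,0,0],[0,0,0],0.7],[[0,0,-20],[0,0,0],0.7],[[0,0,-55],[0,0,0],0.7],[[0,0,-85],[0,0,0],0.7],[[0,0,-100],[0,0,0],0.7],[[0,0,-100],[0,0,0],0.7]]'; python3 plan.py 525.8 373.3 110 98.5
```

```text
time_s: 16.97
eef_pos: [0.5378, -0.0675, 0.1394]
eef_rot: [0.004, 0.781, 0.624, 0.003]
wrist_force: [1.1, 0.2, -0.5]
opening: 0.705
t 16.97 pos [537.8 -67.5 139.4] yaw 77.2 op 0.705 F [ 1.1  0.2 -0.5] q [-0.34  0.22  1.79  0.    1.12 -0.12]
shift [ 427.2 -109.3   28.2] turn [ 0.0087  0.002  -0.371 ] rows>= 10.59724519224062
```

```bash
python3 -m jog '[[[427,-109,28],[0.009,0.002,-0.371],0.65],[[427,-109,28],[0.009,0.002,-0.371],0.65],[[427,-109,28],[0.009,0.002,-0.371],0.65],[[427,-109,28],[0.009,0.002,-0.371],0.65],[[427,-109,28],[0.009,0.002,-0.371],0.65],[[427,-109,28],[0.009,0.002,-0.371],0.65],[[427,-109,28],[0.009,0.002,-0.371],0.65],[[427,-109,28],[0.009,0.002,-0.371],0.65],[[427,-109,28],[0.009,0.002,-0.371],0.65],[[427,-109,28],[0.009,0.002,-0.371],0.65],[[427,-109,28],[0.009,0.002,-0.371],0.65],[[427,-109,28],[0.009,0.002,-0.371],0.65],[[427,-109,28],[0.009,0.002,-0.371],0.65],[[427,-109,28],[0.009,0.002,-0.371],0.65]]'; python3 plan.py 525.8 373.3 18.5 98.5
python3 - <<'E'
from meas import *
p,d=camera('top')
u=proj('top',[.534,-.066,.041])[0];c,a,r,ap=find('top',p,u,.041,90,s=(130,255),rad=30);print('key',c,a,r)
p,d=camera('scene');cv2.imwrite('pics/scene7.png',cv2.resize(p[150:350,180:420,::-1],None,fx=3,fy=3))
E
```

```text
time_s: 18.13
eef_pos: [0.5255, 0.3721, 0.109]
eef_rot: [-0.0, 0.653, 0.758, -0.001]
wrist_force: [-0.3, -0.2, 0.9]
opening: 0.65
t 18.13 pos [525.5 372.1 109. ] yaw 98.5 op 0.650 F [-0.3 -0.2  0.9] q [ 0.43  0.47  1.52 -0.    1.15  0.28]
shift [ 1.2  0.7 90.5] turn [-0.0021  0.0009  0.0002] rows>= 2.171294965182312
key [531.81401065 -64.97561791] 2575.549029810296 ((532.9937744140625, -65.59465026855469), (74.47892761230469, 47.11018753051758), 76.21432495117188)
```

View pics/scene7.png

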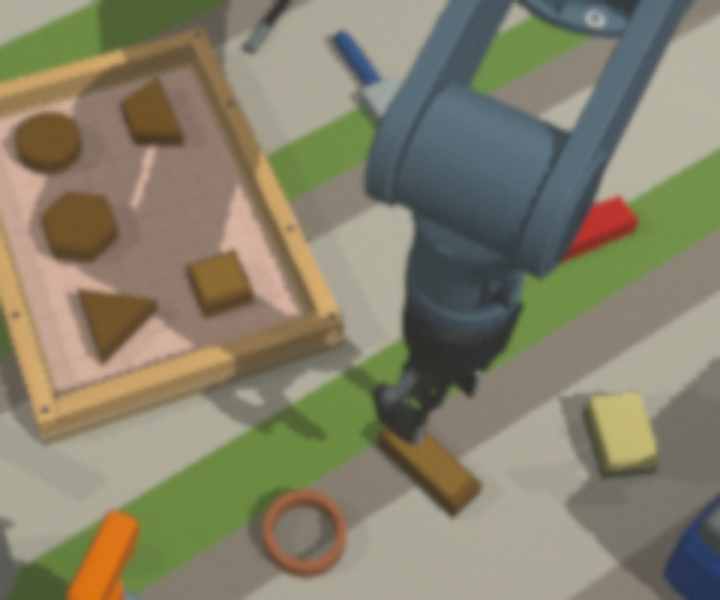

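The keystone lies in place, about 2 mm off. The gripper is over the brown bar at crop (430,470), and the red one at crop (605,225) is left alone. Descending.

```bash
python3 -m jog '[[[1,1,35],[0,0,0],0.65],[[1,1,65],[0,0,0],0.65],[[1,1,82],[0,0,0],0.65],[[1,1,88],[0,0,0],0.6],[[1,1,90],[0,0,0],0.5],[[1,1,90],[0,0,0],0.3],[[1,1,90],[0,0,0],0.2],[[1,1,90],[0,0,0],0.2],[[1,1,90],[0,0,0],0.2],[[1,1,90],[0,0,0],0.2],[[1,1,90],[0,0,0],0.2],[[1,1,90],[0,0,0],0.2]]'; python3 plan.py 0 0 0 98.5;python3 -m jog '[[[0,0,-15],[0,0,0],0.1],[[0,0,-40],[0,0,0],0.1],[[0,0,-70],[0,0,0],0.1],[[0,0,-100],[0,0,0],0.1],[[0,0,-110],[0,0,0],0.1],[[0,0,-110],[0,0,0],0.1]]'; python3 plan.py 557.7 35.9 124 77.2
```

```text
time_s: 19.23
eef_pos: [0.5272, 0.3728, 0.0204]
eef_rot: [-0.0, 0.653, 0.757, -0.0]
wrist_force: [-0.5, -0.2, 3.2]
opening: 0.359
t 19.23 pos [527.2 372.8  20.4] yaw 98.4 op 0.359 F [-0.5 -0.2  3.2] q [ 0.43  0.6   1.54 -0.    1.    0.29]
shift [-291.6 -576.1   20.8] turn [-0.0004  0.0003 -0.0014] rows>= 15.491410165960612
time_s: 19.73
eef_pos: [0.5295, 0.3741, 0.135]
eef_rot: [0.002, 0.653, 0.757, 0.003]
wrist_force: [1.0, -0.2, -2.1]
opening: 0.358
t 19.73 pos [529.5 374.1 135. ] yaw 98.4 op 0.358 F [ 1.  -0.2 -2.1] q [ 0.43  0.44  1.5  -0.    1.19  0.29]
shift [-338.7  -21.8   10.2] turn [ 0.0067 -0.0033  0.3706] rows>= 8.142368554469618
```

```bash
python3 -m jog '[[[-18,-1,0],[0,0,0.03],0.1],[[-45,-3,5],[0,0,0.06],0.1],[[-75,-5,10],[0,0,0.1],0.1],[[-105,-7,10],[0,0,0.14],0.1],[[-135,-9,10],[0,0,0.18],0.1],[[-165,-11,10],[0,0,0.22],0.1],[[-195,-13,10],[0,0,0.26],0.1],[[-225,-15,10],[0,0,0.3],0.1],[[-255,-16,10],[0,0,0.33],0.1],[[-285,-18,10],[0.007,-0.003,0.36],0.1],[[-310,-20,10],[0.007,-0.003,0.37],0.1],[[-328,-21,10],[0.007,-0.003,0.37],0.1],[[-339,-22,10],[0.007,-0.003,0.37],0.1],[[-339,-22,10],[0.007,-0.003,0.37],0.1],[[-339,-22,10],[0.007,-0.003,0.37],0.1]]'; python3 plan.py 557.7 35.9 36.5 77.2
python3 - <<'E'
from h import *
p,d=camera('scene');cv2.imwrite('pics/scene8.png',cv2.resize(p[120:310,130:320,::-1],None,fx=3,fy=3))
E
```

```text
time_s: 20.98
eef_pos: [0.5568, 0.0357, 0.1231]
eef_rot: [-0.001, 0.782, 0.624, -0.001]
wrist_force: [-0.5, 1.0, -2.3]
opening: 0.362
t 20.98 pos [556.8  35.7 123.1] yaw 77.2 op 0.362 F [-0.5  1.  -2.3] q [-0.15  0.29  1.75  0.    1.11  0.07]
shift [ 0.3  1.  86.6] turn [-0.0024 -0.0005 -0.0005] rows>= 2.077924232570169
```

View pics/scene8.png

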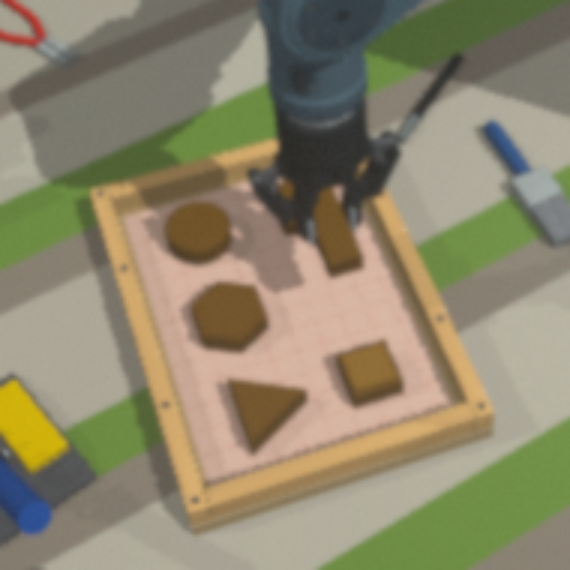

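The bar is held level at crop (337,235), between the keystone and the square. Lowering.

```bash
python3 -m jog '[[[0,1,25],[0,0,0],0.1],[[0,1,50],[0,0,0],0.1],[[0,1,67],[0,0,0],0.1],[[0,1,78],[0,0,0],0.1],[[0,1,84],[0,0,0],0.1],[[0,1,86],[0,0,0],0.1],[[0,1,87.5],[0,0,0],0.1],[[0,1,88],[0,0,0],0.1],[[0,1,88],[0,0,0],0.1],[[0,1,88],[0,0,0],0.1]]'; python3 plan.py 557.7 35.9 36.4 77.2
```

```text
time_s: 21.87
eef_pos: [0.5587, 0.0362, 0.0364]
eef_rot: [-0.0, 0.781, 0.624, 0.0]
wrist_force: [-0.2, 1.4, 0.2]
opening: 0.357
t 21.87 pos [558.7  36.2  36.4] yaw 77.2 op 0.357 F [-0.2  1.4  0.2] q [-0.15  0.43  1.77  0.    0.94  0.07]
shift [-0.5 -0.9  0. ] turn [ 0.0003 -0.001   0.0004] rows>= 0.025296869092679423
```

```bash
python3 -m jog '[[[0,0,0],[0,0,0],0.5],[[0,0,0],[0,0,0],0.6],[[0,0,0],[0,0,0],0.6],[[0,0,0],[0,0,0],0.6],[[0,0,-20],[0,0,0],0.6],[[0,0,-55],[0,0,0],0.6],[[0,0,-95],[0,0,0],0.6],[[0,0,-135],[0,0,0],0.6],[[0,0,-170],[0,0,0],0.6],[[-40,0,-180],[0,0,0],0.6],[[-80,0,-180],[0,0,0],0.6],[[-120,0,-180],[0,0,0],0.6],[[-160,0,-180],[0,0,0],0.6],[[-200,0,-180],[0,0,0],0.6],[[-240,0,-180],[0,0,0],0.6],[[-280,0,-180],[0,0,0],0.6],[[-320,0,-180],[0,0,0],0.6],[[-340,0,-180],[0,0,0],0.6],[[-340,0,-180],[0,0,0],0.6]]'
python3 - <<'E'
from meas import *
np.set_printoptions(precision=1,suppress=True)
p,d=camera('top');cv2.imwrite('pics/top9.png',p[:,:,::-1]);q,e=camera('scene');cv2.imwrite('pics/scene9.png',q[:,:,::-1])
th=np.radians(-12.77);Rt=np.array([[np.cos(th),np.sin(th)],[-np.sin(th),np.cos(th)]])
hv=cv2.cvtColor(p,cv2.COLOR_RGB2HSV)[95:210,195:325]
for k,f in dict(hex=(50,0),sq=(-51,105),key=(-51,-105),bar=(-51,0),boss=(50,-105),tri=(50,105)).items():
    w=np.array([607.4,24.6])+Rt.T@np.array(f);u=proj('top',[*(w/1000),.041])[0]
    c,a,r,ap=find('top',p,u,.041,90 if k!='tri' else 60,s=(130,255),rad=30)
    dep=d[int(round(u[1]))-2:int(round(u[1]))+3,int(round(u[0]))-2:int(round(u[0]))+3];o,ry=rays('top',[u]);z=(o+ry*np.median(dep))[0,2]*1000
    print(k,'form frame cen',Rt@(c-[607.4,24.6]),'rectc',Rt@(np.array(r[0])-[607.4,24.6]),np.array(r[1]),'ang vs form %.1f'%(r[2]+12.77),'ztop %.0f'%z)
E
```

```text
time_s: 23.45
eef_pos: [0.4821, -0.3001, 0.2162]
eef_rot: [0.0, 0.783, 0.622, -0.0]
wrist_force: [-0.5, -0.4, -0.0]
opening: 0.603
hex form frame cen [49.5 -1.3] rectc [49.7 -1.4] [67.7 61.9] ang vs form 30.7 ztop 41
sq form frame cen [-52.  103.8] rectc [-52.  103.5] [45.3 48.9] ang vs form 90.9 ztop 41
key form frame cen [ -54.6 -104.4] rectc [ -52.5 -104.5] [73.6 46.9] ang vs form 89.9 ztop 39
bar form frame cen [-51.5   2.2] rectc [-51.7   1.5] [86.9 32.9] ang vs form 90.1 ztop 41
boss form frame cen [  49.3 -108.2] rectc [  48.5 -108.3] [60.7 62.2] ang vs form 102.6 ztop 42
tri form frame cen [ 49.2 102.4] rectc [53.  95.1] [68.  58.8] ang vs form 29.4 ztop 41
```

View pics/top9.png

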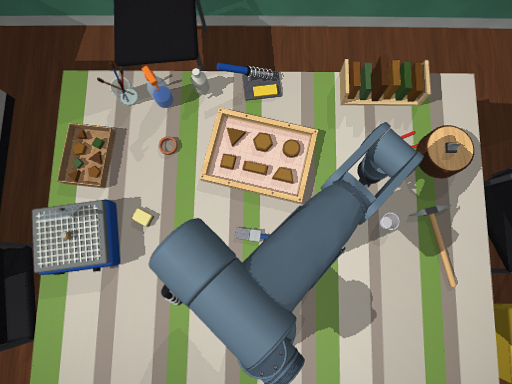

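View pics/scene9.png

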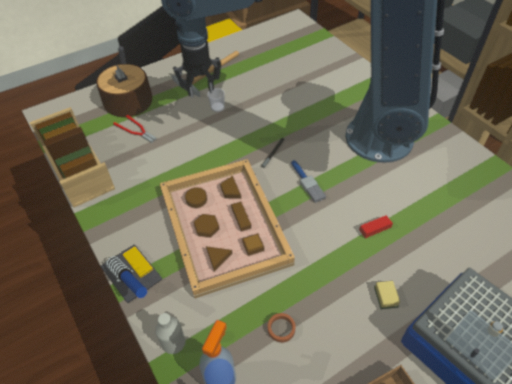

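All four slabs lie flat in place: hexagon (262,141), square (228,161), bar (256,167) and keystone (285,175). The reel, block and beaker are where they were. Handing in.

```bash
python3 -c "
from bench import *
print(hand_in());print(get_obs()['time_s'])"
```

```text
the job is handed in; nothing more can be done
None
the job is handed in; nothing more can be done
```

The panel is laid out and handed in at about 23.5 s of the 90 s allowed. The hand-in gives no verdict, so the figures below are from my last pictures.

| Slab | Position in form frame, x / y (mm) | Compared with |
|---|---|---|
| Hexagon | 49.7 / -1.4 | target 50 / 0 |
| Keystone | -52.5 / -104.5 | about 101 mm in front of the round slab, 4 mm off straight |
| Square | -52.0 / 103.5 | about 101 mm in front of the triangle, 1 mm off straight |
| Bar | -51.7 / 1.5 | target -51 / 0 |

- **Squareness and height:** the three front-row slabs are within 1° of square to the form. All four tops read 39–41 mm, where 41 mm is right for lying flat on the floor.
- **Disagreement:** the round slab measured 3 mm further out (y = -108 mm) than its stated 105 mm, which accounts for most of the keystone's 4 mm. That is well inside the 13 mm limit.
- **Leave-alone items:** in both final views the foil reel, scouring block, beaker and red bar look where they started. I judged that by eye and did not measure it.

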